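# Fold the watercolour tin shut

## Robot

A 7-joint arm with a two-finger parallel gripper is mounted at the origin on the work surface. World frame = base frame: x ahead of the robot, y to its left, z up, the work surface at z = 0. Lengths are in m, angles in rad, forces in N, time in s.
With the tool pointing down it reaches from about 0.4 to 0.85 m from the base axis. Payload 4.5 kg.
Tool frame: the origin (TCP) lies on the centre line of the jaws, within the pads' length; the fingertips stand 8 mm ahead of it and the grasp point (between the pads) lies 11 mm behind it (manip.nose_length is the distance from the TCP to the fingertips, in m); z points along the fingers, y is the line along which they close (so a half turn about z gives the same grasp; the last joint's range is limited). The gripper opens to 88 mm and grips with 3 to 60 N. Pads are 18 mm wide; open, the fingers measure 123 mm over their backs; the gripper's body (75 mm by 187 mm) begins 45 mm behind the grasp point.
Start: joints at [-1.188, 0.689, -0.195, 1.565, 0.157, 0.902, -0.215], TCP at [0.214, 0.587, 0.247] pointing down, gripper open.
Joint ranges: [-3.01, 3.01], [-0.46, 2.08], [-1.47, 1.51], [0.13, 2.56], [-1, 4.14], [0.04, 2.09], [-2.66, 2.66]. Speed limits (rad/s): [2.57, 2.57, 3.14, 3.14, 3.14, 3.14, 3.14].

## Interface

Orientations are given as a unit quaternion [w, x, y, z].
In Python, from bench import manip gives the robot as it stands.
- The arm moves only by the tool drive_tool, never from a script. Its argument "commands" is a list of rows, each a list of 7 numbers: the shift along the world's x, y, z in m, then the turn, a rotation vector about the world's x, y, z in degrees, then the finger opening in m, from 0 to 0.0881. A call has 1 to 5 rows; each row shifts and turns the commanded pose from where the row before left it; what a row does not reach is not made up. A row lasts 1/8 s, in which the tool goes at most 62.5 mm and 10.7 degrees, less where a joint would pass 70% of its speed; a pose out of reach is approached as far as the arm can. A call with a gripper value outside its range is refused whole. The fingers move at their own pace and stop on an object; "force" is the grip in N (left out, the last holds). Time passes only in rows, so rows that do not move let the fingers close. It gives the time, the measured TCP pose, the force, the opening and the grip force at its end, in the units of the state.
- manip.get_state(): the state, without advancing time (a new reading comes with each control period).
- manip.camera(name): name is "side" or "top"; returns a dict with "color" (400x640x3 uint8, blue, green, red), "fx", "fy", "cx", "cy" (pixels), "origin" and "orientation" of the camera in the world. Camera axes: x right, y down, z forward; pixel columns grow to the right and rows downward; lengths in m; the calibration is good to about 2 mm. A picture is of the moment at which its call begins. There is no depth.
- manip.finish_job(): hands the job in; it is judged then, once.
The state is a dict: "t": time; "qpos": joint angles; "joint_velocities": joint speeds; "joint_efforts": joint torques, N m; "eef_pos": TCP position; "eef_rot": TCP orientation; "ft_force": force on the tool from outside, world axes, zero at the start; "moment": the same for the moment, N m; "grip_width": finger opening in m; "finger_force": force on a finger pad.
Only numpy, scipy, OpenCV 4.12 (cv2) and the standard library are available. Lean on these libraries where they do the work, as an engineer would, in place of code of your own. Each camera call takes 0.05 s, during which the arm holds its last target. There are 200 camera calls.

## Task

Pack up the open watercolour tin by pushing with your fingertips; nothing needs grasping. First flip the white mixing palette over the paints until it lies fully down, then flip the black lid over it until it is fully shut. Do not lift the tin or shove it out of its place, do not fold the lid in before the palette is down, and leave the pot, ink jar, easel and brush alone.

Things in the scene. Friction and masses are not known exactly. Their poses are not given: they have to be found in the camera images.
- tin: Loose black paint tin, 0.7 kg in all, open tray 90 (x) x 150 (y) x 22 mm tall, colour pans inside below the rim. Origin: centre of its underside. Its x axis points from the palette's hinge (long edge at x = -45 mm, towards the robot) to the lid's hinge (long edge at x = +45 mm, away from the robot); y runs along the hinges, z is up. It slides if pushed harder than about 4 N.
- palette (a joint): Angle (rad) of the mixing palette, a white leaf with paint smears, 86 mm wide from hinge to free edge, 146 mm long, 4 mm thick. 0 = flat over the paints, fully down (its top then 28 mm above the table); pi/2 = upright; more = leaning out towards the robot (stop 2.3). Stiff hinge: stays where it is left, moves with about 1 N at the free edge. Hinge axis: tin x = -45, z = 26 mm, along y.
- lid (a joint): Angle (rad) of the lid, a leaf of the same size and stiff hinge as the palette, black outside, white with smears inside. 0 = shut flat above the folded palette (its top then 36 mm above the table); pi/2 = upright; more = leaning out away from the robot (stop 2.3). Hinge axis: tin x = +45, z = 34 mm, along y.
- palette_edge (a point): Middle of the palette's free long edge, mid-thickness, 86 mm from its hinge.
- lid_edge (a point): Middle of the lid's free long edge, mid-thickness, 86 mm from its hinge.
- pot: Bystander: white ceramic water pot, 76 mm across, 85 mm tall. Origin: centre of its underside. Stands past one end of the tin.
- ink: Bystander: amber ink jar with black cap, 52 mm across, 65 mm tall. Origin: centre of its underside. Stands past the other end of the tin.
- easel: Bystander: small brass wire display easel, about 140 (x) x 97 (y) x 115 mm tall. Origin: at table height, about the middle of its foot.
- brush: Bystander: paint brush with turquoise handle lying flat, about 175 mm long (its x) and 9 mm thick. Origin: underside, near its middle.
There are look-alikes about, which are no part of the job. There is more than one size of the tin; the job needs the smallest.

How it is judged:
By the outcome, as a careful person would: the job done as asked, in the order asked, and still so for the second after the job is handed in, with the robot touching nothing.
It also fails if it takes over 51 s, if anything falls off the work surface, if the arm or the gripper's body presses on something with over 40 N, if the wrist force passes 120 N, or if a joint passes its speed limit or range.

## Working session

There is one attempt and no reset: what is moved stays moved. The work goes in short steps, Python scripts to look and compute and a tool call to move; the robot and the scene stay as the last step left them, time stands still between calls to the robot, and variables do not carry over. Pictures are saved under pics/ and viewed, at most 10 in all, crops included, and the job is handed in when it is done.

Besides the shell and the picture viewer there is one more tool, called after "Emit:" by a JSON object that holds its "op" and its "data". drive_tool: Moves the arm, as the interface text tells. Its arguments: {"type":"object","properties":{"commands":{"type":"array"},"force":{"type":"number"}},"required":["commands"]}

```bash
mkdir -p pics; cat > h.py <<'E'
import numpy as np,cv2
from scipy.spatial.transform import Rotation as R
from bench import manip
def cam(n):
    c=manip.camera(n);o=c["orientation"];c["R"]=R.from_quat([o[1],o[2],o[3],o[0]]).as_matrix();c["o"]=np.array(c["origin"]);return c
def onz(c,u,v,z):
    d=c["R"]@np.array([(u-c["cx"])/c["fx"],(v-c["cy"])/c["fy"],1]);return c["o"]+d*(z-c["o"][2])/d[2]
def proj(c,p):
    q=c["R"].T@(np.array(p)-c["o"]);return q[0]/q[2]*c["fx"]+c["cx"],q[1]/q[2]*c["fy"]+c["cy"]
E
python3 - <<'E'
from h import *
for n in("top","side"):
    c=cam(n);cv2.imwrite(f"pics/{n}0.png",c["color"]);print(n,c["o"].round(3),c["R"].round(3).tolist(),c["fx"],c["cx"],c["cy"])
s=manip.get_state();print(s["t"],s["eef_pos"],s["eef_rot"],s["ft_force"])
E
```

```text
top [0.288 0.048 1.287] [[-0.018, -0.988, 0.156], [-1.0, 0.021, 0.017], [-0.02, -0.155, -0.988]] 458.19860589630593 318.473259921527 194.19744658523823
side [1.313 0.802 1.091] [[-0.668, 0.518, -0.533], [0.744, 0.461, -0.485], [-0.006, -0.72, -0.693]] 500.1555095323548 313.78224748958485 199.34247988945847
0.1 [0.21342533 0.58685049 0.24599166] [-9.94489512e-05  1.73458451e-01  9.84840840e-01 -8.21631019e-04] [ 0.18723006 -0.16784067 -0.0212657 ]
```

View pics/top0.png

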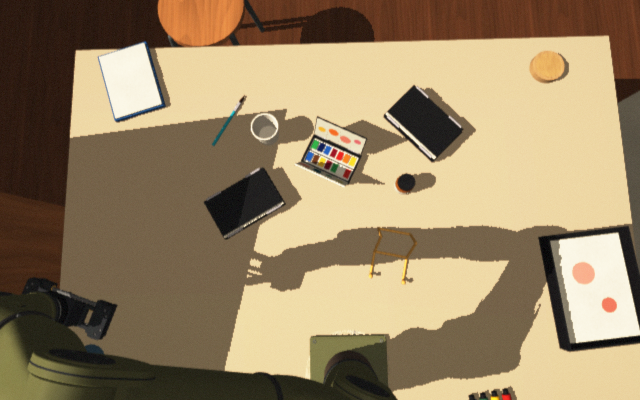

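View pics/side0.png

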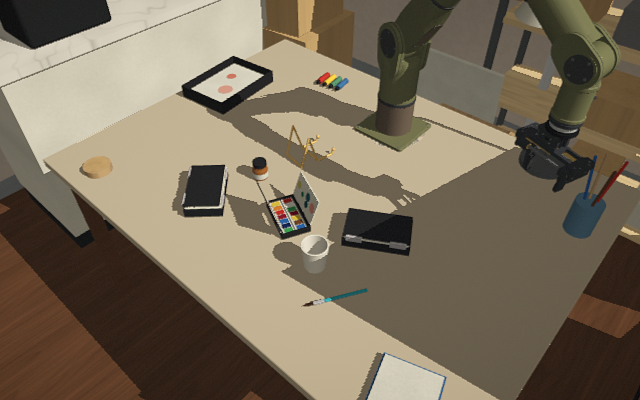

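The candidates are the open tin at top (335,150), and closed black tins at top (245,203) and (423,123). The open one stands between the pot (264,127) and the ink jar (406,183) and is the smallest, so it fits the description. I'll confirm it in one enlarged crop.

```bash
python3 - <<'E'
from h import *
a=cv2.imread("pics/top0.png")[105:200,285:385];b=cv2.imread("pics/side0.png")[160:255,250:350]
cv2.imwrite("pics/crop.png",np.hstack([cv2.resize(x,(400,380),interpolation=cv2.INTER_CUBIC) for x in(a,b)]))
E
```

```text
(no output)
```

View pics/crop.png

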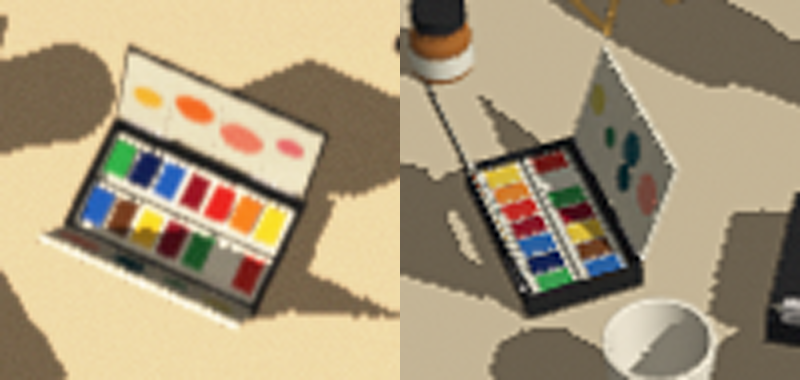

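The crop shows the open tin with 14 pans. In the top view its rim corners are near (314,135), (361,155), (349,184) and (302,160). The lid's white inside leans out on the far side, with its free edge at (317,117)-(367,139). The palette is nearly upright on the robot's side, with its edge at (295,164)-(345,186) in top and (301,172)-(318,202) in side. The lid is edge-on to the side camera. This is the smallest and only open tin, so it's the one meant.

```bash
python3 - <<'E'
from h import *
t=cam("top");s=cam("side")
def ray(c,u,v):
    d=c["R"]@np.array([(u-c["cx"])/c["fx"],(v-c["cy"])/c["fy"],1]);return d/np.linalg.norm(d)
def tri(a,b):
    A=[];B=[]
    r=0;M=np.zeros((3,3));V=np.zeros(3)
    for c,p in((t,a),(s,b)):
        d=ray(c,*p);P=np.eye(3)-np.outer(d,d);M+=P;V+=P@c["o"]
    return np.linalg.solve(M,V)
C=[onz(t,*p,.022) for p in((314.5,135.5),(360.75,155),(348.75,183.75),(302,160.5))]
C=np.array(C);ctr=C.mean(0);print("corners",C.round(3),"ctr",ctr.round(3))
y=C[0]-C[1]+C[3]-C[2];x=np.array([y[1],-y[0],0]);yaw=np.arctan2(x[1],x[0]);print("yaw",np.degrees(yaw),[np.linalg.norm(C[i]-C[i-1]).round(3) for i in range(4)])
# pans check
hsv=cv2.cvtColor(t["color"],cv2.COLOR_BGR2HSV)
T=R.from_euler("z",yaw).as_matrix();ctr[2]=0
for nm,a,b in(("palA",(295.5,164.25),(301.25,172.5)),("palA'",(295.5,164.25),(318,202.5)),("palB",(345,186.25),(301.25,172.5))):
    p=tri(a,b);print(nm,p.round(3),(T.T@(p-ctr)).round(3))
# leaf angle by top view: intersect mid-edge ray with tin y-plane sweep
for nm,p,hx,hz,sg in(("pal",((295.5+345)/2,(164.25+186.25)/2),-.045,.026,1),("lid",((317.5+366.75)/2,127.75),.045,.034,-1)):
    for th in np.arange(1.2,2.31,.1):
        q=ctr+T@np.array([hx+sg*.086*np.cos(th),0,hz+.086*np.sin(th)]);u=proj(t,q);print(nm,th.round(1),np.round(u,1),p,"world",q.round(3))
# obstacle positions
print("pot",onz(t,264,127,.085),"ink",onz(t,406,183,.065),"easel",onz(t,397,250,.0),[onz(t,*p,.115).round(3) for p in((380,230),(412,238))])
E
```

```text
corners [[ 0.657  0.078  0.022]
 [ 0.597 -0.051  0.022]
 [ 0.515 -0.015  0.022]
 [ 0.585  0.115  0.022]] ctr [0.589 0.032 0.022]
yaw -26.539888242843528 [np.float64(0.081), np.float64(0.143), np.float64(0.089), np.float64(0.148)]
palA [0.553 0.102 0.195] [-0.063  0.047  0.195]
palA' [0.556 0.129 0.103] [-0.073  0.072  0.103]
palB [0.493 0.001 0.102] [-0.073 -0.07   0.102]
pal 1.2 [329.4 155.8] (320.25, 175.25) world [0.576 0.038 0.106]
pal 1.3 [328.1 158.3] (320.25, 175.25) world [0.569 0.041 0.109]
pal 1.4 [326.7 160.9] (320.25, 175.25) world [0.562 0.045 0.111]
pal 1.5 [325.3 163.7] (320.25, 175.25) world [0.554 0.049 0.112]
pal 1.6 [323.9 166.6] (320.25, 175.25) world [0.546 0.053 0.112]
pal 1.7 [322.5 169.6] (320.25, 175.25) world [0.539 0.057 0.111]
pal 1.8 [321.2 172.6] (320.25, 175.25) world [0.531 0.061 0.11 ]
pal 1.9 [319.8 175.5] (320.25, 175.25) world [0.524 0.064 0.107]
pal 2.0 [318.5 178.5] (320.25, 175.25) world [0.517 0.068 0.104]
pal 2.1 [317.3 181.3] (320.25, 175.25) world [0.51  0.071 0.1  ]
pal 2.2 [316.2 184.1] (320.25, 175.25) world [0.503 0.074 0.096]
pal 2.3 [3
[... 353 characters left out ...]
7.75) world [0.631 0.01  0.12 ]
lid 1.7 [340.8 131.2] (342.125, 127.75) world [0.639 0.007 0.119]
lid 1.8 [342.1 128.6] (342.125, 127.75) world [0.647 0.003 0.118]
lid 1.9 [343.4 126.1] (342.125, 127.75) world [ 0.654 -0.001  0.115]
lid 2.0 [344.6 123.8] (342.125, 127.75) world [ 0.661 -0.004  0.112]
lid 2.1 [345.8 121.8] (342.125, 127.75) world [ 0.668 -0.008  0.108]
lid 2.2 [346.9 120. ] (342.125, 127.75) world [ 0.674 -0.011  0.104]
lid 2.3 [347.8 118.5] (342.125, 127.75) world [ 0.68  -0.014  0.098]
pot [0.66627911 0.21404042 0.085     ] ink [ 0.5064102  -0.16741643  0.065     ] easel [ 0.32944567 -0.14488964  0.        ] [array([ 0.377, -0.087,  0.115]), array([ 0.355, -0.167,  0.115])]
```

Tin centre is about (0.589, 0.032) with yaw −26.5°. The palette is at about 1.9 rad and the lid at about 1.85. I'll approach behind the palette with the jaws closed.

Emit:
{"op": "drive_tool", "data": {"commands": [[0.027,-0.05,0,0,0,-1.3,0],[0.027,-0.05,0,0,0,-1.3,0],[0.027,-0.05,0,0,0,-1.3,0],[0.027,-0.05,0,0,0,-1.3,0],[0.027,-0.05,0,0,0,-1.3,0]]}}

```text
t: 0.82
eef_pos: [0.3494, 0.3357, 0.2468]
eef_rot: [0.0, 0.229, 0.973, 0.0]
ft_force: [1.4, 0.4, 1.0]
grip_width: 0.0403
finger_force: 0.0
```

Emit:
{"op": "drive_tool", "data": {"commands": [[0.027,-0.05,0,0,0,0,0],[0.027,-0.05,0,0,0,0,0],[0.027,-0.05,0,0,0,0,0],[0.027,-0.05,0,0,0,0,0],[0,0,0,0,0,0,0]]}}

```text
t: 1.45
eef_pos: [0.4585, 0.132, 0.2465]
eef_rot: [0.001, 0.234, 0.972, -0.001]
ft_force: [-0.6, 0.1, 0.2]
grip_width: 0.0006
finger_force: 0.0
```

Emit:
{"op": "drive_tool", "data": {"commands": [[0.022,-0.045,0,0,0,0,0],[0,0,-0.05,0,0,0,0],[0,0,-0.05,0,0,0,0],[0,0,-0.05,0,0,0,0],[0,0,0,0,0,0,0]]}}

```text
t: 2.08
eef_pos: [0.4759, 0.0932, 0.0942]
eef_rot: [-0.003, 0.228, 0.974, -0.002]
ft_force: [0.2, -0.1, 0.5]
grip_width: 0.0002
finger_force: 0.0
```

```bash
python3 - <<'E'
from h import *
a=cam("top")["color"][85:225,255:415];b=cam("side")["color"][120:260,220:380]
cv2.imwrite("pics/c2.png",np.hstack([cv2.resize(x,(400,350),interpolation=cv2.INTER_CUBIC) for x in(a,b)]))
print(manip.get_state()["eef_pos"],manip.get_state()["ft_force"])
E
```

```text
[0.47866519 0.09341945 0.09755376] [-0.62837651  0.31712099  0.566605  ]
```

View pics/c2.png

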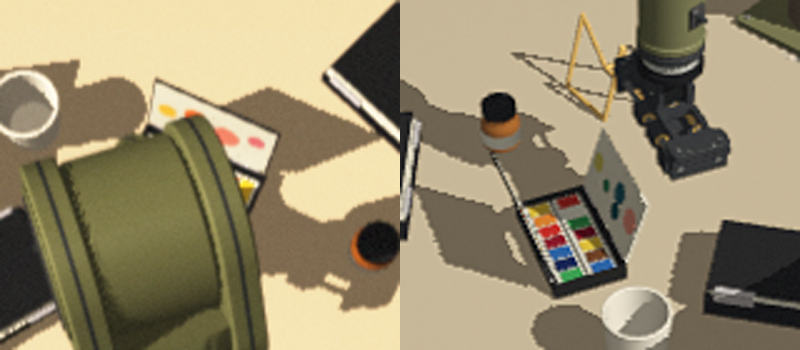

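The gripper stands behind the palette, parallel to it, and nothing is touched yet. I'll push along the tin's +x.

Emit:
{"op": "drive_tool", "data": {"commands": [[0.013,-0.0065,0,0,0,0,0],[0.013,-0.0065,0,0,0,0,0],[0.009,-0.0045,0,0,0,0,0],[0.009,-0.0045,0,0,0,0,0],[0,0,0,0,0,0,0]]}}

```text
t: 2.8
eef_pos: [0.5234, 0.0698, 0.0968]
eef_rot: [0.0, 0.23, 0.973, 0.0]
ft_force: [0.3, -0.3, -0.1]
grip_width: 0.0006
finger_force: 0.0
```

Emit:
{"op": "drive_tool", "data": {"commands": [[0.009,-0.0045,0,0,0,0,0],[0.009,-0.0045,0,0,0,0,0],[0.009,-0.0045,0,0,0,0,0],[0.009,-0.0045,0,0,0,0,0],[0,0,0,0,0,0,0]]}}

```text
t: 3.42
eef_pos: [0.5597, 0.0516, 0.0967]
eef_rot: [0.001, 0.23, 0.973, 0.0]
ft_force: [0.1, 1.0, -0.1]
grip_width: 0.0006
finger_force: 0.0
```

Emit:
{"op": "drive_tool", "data": {"commands": [[0.008,-0.004,-0.007,0,0,0,0],[0.007,-0.0035,-0.01,0,0,0,0],[0.005,-0.0025,-0.01,0,0,0,0],[0.004,-0.002,-0.01,0,0,0,0],[0,0,0,0,0,0,0]]}}

```text
t: 4.05
eef_pos: [0.5821, 0.0401, 0.0586]
eef_rot: [-0.001, 0.229, 0.973, -0.0]
ft_force: [0.8, 0.1, 0.3]
grip_width: 0.0007
finger_force: 0.0
```

```bash
python3 - <<'E'
from h import *
b=cam("side")["color"][120:260,220:380]
cv2.imwrite("pics/c3.png",cv2.resize(b,(640,560),interpolation=cv2.INTER_CUBIC))
print(manip.get_state()["eef_pos"],manip.get_state()["ft_force"])
E
```

```text
[0.58214009 0.04030261 0.05908653] [-0.00985602  0.77431051  0.60319287]
```

View pics/c3.png

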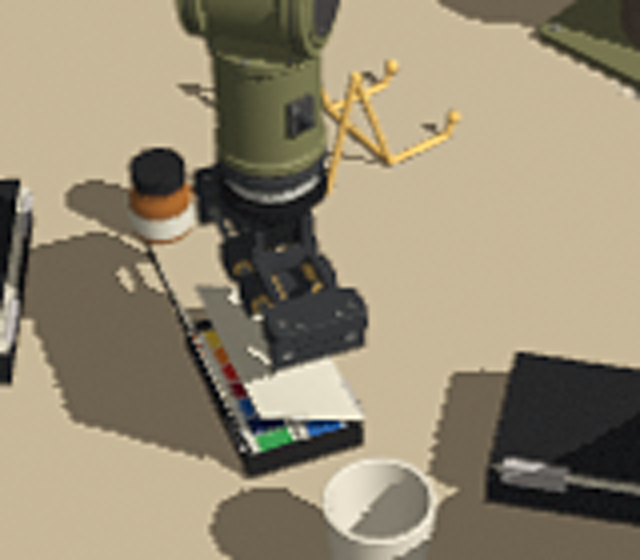

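The palette is folding down, with the lid untouched and the tin in place. Now I'll press it flat.

Emit:
{"op": "drive_tool", "data": {"commands": [[0.002,-0.001,-0.008,0,0,0,0],[0,0,-0.008,0,0,0,0],[0,0,-0.005,0,0,0,0],[0,0,-0.002,0,0,0,0],[0,0,0,0,0,0,0]]}}

```text
t: 4.72
eef_pos: [0.5844, 0.0394, 0.0367]
eef_rot: [-0.0, 0.229, 0.973, -0.0]
ft_force: [-1.0, -0.7, 0.1]
grip_width: 0.0008
finger_force: 0.0
```

Emit:
{"op": "drive_tool", "data": {"commands": [[0,0,-0.002,0,0,0,0],[0,0,0,0,0,0,0]]}}

```text
t: 4.97
eef_pos: [0.5845, 0.0395, 0.0363]
eef_rot: [0.0, 0.229, 0.973, -0.0]
ft_force: [-2.9, -0.2, 13.6]
grip_width: 0.0007
finger_force: 7.0
```

Firm stop at tip z 28 mm, so the palette is down. Next I'll lift and go over to the far side of the lid.

Emit:
{"op": "drive_tool", "data": {"commands": [[0,0,0.03,0,0,0,0],[0,0,0.055,0,0,0,0],[0,0,0.055,0,0,0,0],[0.043,-0.0215,0,0,0,0,0],[0.043,-0.0215,0,0,0,0,0]]}}

```text
t: 5.6
eef_pos: [0.6717, -0.0038, 0.1763]
eef_rot: [0.001, 0.229, 0.974, 0.0]
ft_force: [0.1, -0.8, -0.4]
grip_width: 0.0003
finger_force: 0.0
```

Emit:
{"op": "drive_tool", "data": {"commands": [[0.03,-0.015,0,0,0,0,0],[0,0,0,0,0,0,0],[0,0,-0.04,0,0,0,0],[0,0,-0.035,0,0,0,0],[0,0,0,0,0,0,0]]}}

```text
t: 6.22
eef_pos: [0.6971, -0.0178, 0.0969]
eef_rot: [-0.004, 0.228, 0.974, -0.001]
ft_force: [-0.7, 0.4, 0.1]
grip_width: 0.0007
finger_force: 0.0
```

```bash
python3 - <<'E'
from h import *
a=cam("top")["color"][85:225,255:415];b=cam("side")["color"][120:260,220:380]
cv2.imwrite("pics/c4.png",np.hstack([cv2.resize(x,(400,350),interpolation=cv2.INTER_CUBIC) for x in(a,b)]))
print(manip.get_state()["eef_pos"],manip.get_state()["ft_force"])
E
```

```text
[ 0.70052542 -0.01787514  0.10062318] [-0.60468811  0.11357446  0.94986357]
```

View pics/c4.png

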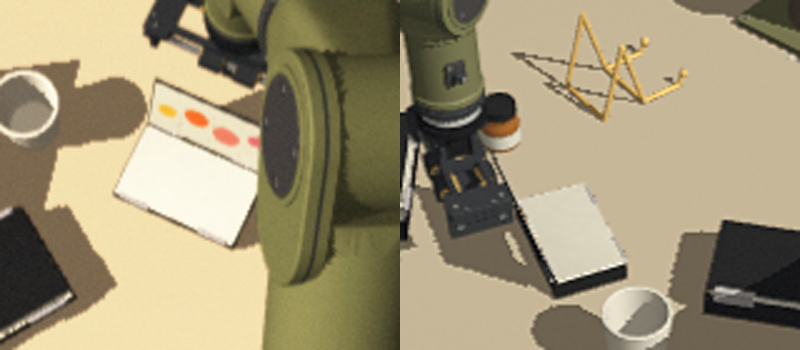

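The palette lies flat and white. The gripper is on the lid's far side, clear of it. Now I'll push back along the tin's −x.

Emit:
{"op": "drive_tool", "data": {"commands": [[-0.012,0.006,0,0,0,0,0],[-0.012,0.006,0,0,0,0,0],[-0.009,0.0045,0,0,0,0,0],[-0.009,0.0045,0,0,0,0,0],[0,0,0,0,0,0,0]]}}

```text
t: 6.95
eef_pos: [0.6584, 0.0029, 0.1004]
eef_rot: [0.0, 0.229, 0.973, 0.0]
ft_force: [-0.6, 0.5, -0.2]
grip_width: 0.0005
finger_force: 0.0
```

Emit:
{"op": "drive_tool", "data": {"commands": [[-0.009,0.0045,0,0,0,0,0],[-0.009,0.0045,0,0,0,0,0],[-0.009,0.0045,0,0,0,0,0],[-0.009,0.0045,0,0,0,0,0],[0,0,0,0,0,0,0]]}}

```text
t: 7.58
eef_pos: [0.6214, 0.0212, 0.0997]
eef_rot: [-0.001, 0.228, 0.974, -0.0]
ft_force: [0.3, -0.7, 0.3]
grip_width: 0.0005
finger_force: 0.0
```

Emit:
{"op": "drive_tool", "data": {"commands": [[-0.008,0.004,-0.006,0,0,0,0],[-0.007,0.0035,-0.009,0,0,0,0],[-0.005,0.0025,-0.009,0,0,0,0],[-0.004,0.002,-0.009,0,0,0,0],[0,0,0,0,0,0,0]]}}

```text
t: 8.2
eef_pos: [0.5976, 0.0326, 0.0656]
eef_rot: [-0.001, 0.229, 0.973, -0.0]
ft_force: [-0.1, 0.0, 0.0]
grip_width: 0.0006
finger_force: 0.0
```

Emit:
{"op": "drive_tool", "data": {"commands": [[-0.002,0.001,-0.008,0,0,0,0],[0,0,-0.007,0,0,0,0],[0,0,-0.005,0,0,0,0],[0,0,-0.003,0,0,0,0],[0,0,0,0,0,0,0]]}}

```text
t: 8.82
eef_pos: [0.5964, 0.0333, 0.0445]
eef_rot: [-0.0, 0.229, 0.973, -0.0]
ft_force: [-2.6, 0.4, 7.0]
grip_width: 0.0003
finger_force: 3.6
```

Firm stop at tip z 36 mm, so the lid should be shut. One small extra press, then retreat and check.

Emit:
{"op": "drive_tool", "data": {"commands": [[0,0,-0.001,0,0,0,0],[0,0,0,0,0,0,0]]}}

```text
t: 9.07
eef_pos: [0.5964, 0.0334, 0.0443]
eef_rot: [0.0, 0.229, 0.973, -0.0]
ft_force: [-4.4, -0.8, 14.4]
grip_width: 0.0007
finger_force: 7.2
```

Emit:
{"op": "drive_tool", "data": {"commands": [[0,0,0.03,0,0,0,0],[0,0,0.055,0,0,0,0],[0,0,0.055,0,0,0,0],[-0.025,0.05,0.03,0,0,0,0],[-0.025,0.05,0,0,0,0,0]]}}

```text
t: 9.7
eef_pos: [0.5486, 0.1337, 0.2151]
eef_rot: [0.003, 0.23, 0.973, 0.002]
ft_force: [0.8, 0.2, -0.3]
grip_width: 0.0005
finger_force: 0.0
```

Emit:
{"op": "drive_tool", "data": {"commands": [[-0.025,0.05,0,0,0,0,0],[-0.025,0.05,0,0,0,0,0],[-0.025,0.05,0,0,0,0,0],[-0.025,0.05,0,0,0,0,0],[0,0,0,0,0,0,0]]}}

```text
t: 10.32
eef_pos: [0.4436, 0.3386, 0.2125]
eef_rot: [-0.001, 0.224, 0.975, 0.002]
ft_force: [0.1, -0.9, 0.5]
grip_width: 0.0007
finger_force: 0.0
```

```bash
python3 - <<'E'
from h import *
a=cam("top")["color"][85:225,255:415];b=cam("side")["color"][120:260,220:380]
cv2.imwrite("pics/c5.png",np.hstack([cv2.resize(x,(400,350),interpolation=cv2.INTER_CUBIC) for x in(a,b)]))
E
```

```text
(no output)
```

View pics/c5.png

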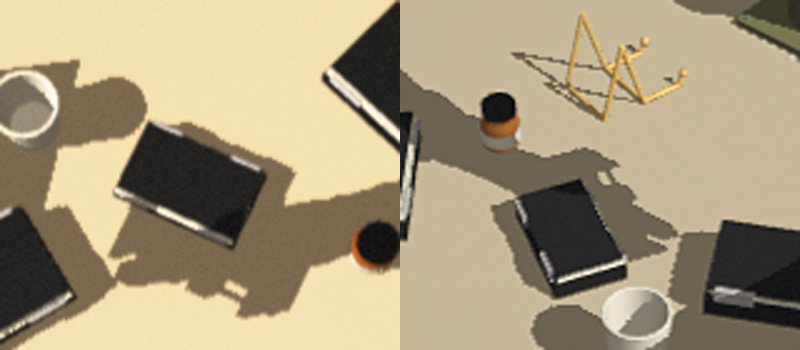

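The tin is shut flat in its place, with its near corner at (237,245) in the crop as before, and the bystanders haven't moved.

```bash
python3 -c "
from bench import manip
print(manip.finish_job())"
```

```text
the job is handed in; nothing more can be done
None
```

The palette was folded down first and the lid shut over it, both pressed to a firm stop; the tin kept its place, no bystander was touched, and the job was handed in at about 10 s of the 51 s allowed.

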